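# Test the router and snap the dust cap onto its antenna connector

## Robot

A 6-joint arm with a two-finger parallel gripper is mounted at the origin on the work surface. World frame = base frame: x ahead of the robot, y to its left, z up, the work surface at z = 0. Lengths are in m, angles in rad, forces in N, time in s.
With the tool pointing down it reaches from about 0.375 to 0.9 m from the base axis. Payload 3.1 kg.
Tool frame: the origin (TCP) lies midway between the tips of the shut fingers; the grasp point (between the pads) lies 19 mm behind it; z points along the fingers, y is the direction in which the jaws open and shut (so a half turn about z gives the same grasp; the last joint's range is limited). The gripper opens to 85 mm and grips with 20 to 120 N. Pads are 22 mm wide; open, the fingers measure 114 mm over their backs; the gripper's body (76 mm by 85 mm) begins 54 mm behind the grasp point. The pads swing forward as they close: fully open they stand 13 mm farther back than shut.
Start: joints at [0.955, 0.527, 1.433, -0, 1.181, -0.178], TCP at [0.265, 0.566, 0.231] pointing down, gripper open.
Joint ranges: [-3.08, 3.08], [-0.75, 2.2], [0.22, 2.44], [-1.43, 4.57], [0, 2.65], [-2.85, 2.85]. Speed limits (rad/s): [2.79, 2.79, 3.14, 3.14, 3.14, 3.14].

## Interface

Orientations are given as a unit quaternion [x, y, z, w].
In Python, from station import manip gives the robot as it stands.
- The arm moves only by the tool servo_tool, never from a script. Its argument "motion" is a list of rows, each a list of 7 numbers: the shift along the tool's x, y, z in mm, then the turn, a rotation vector about the tool's x, y, z in rad, then the opening, from -1 (shut) to 1 (fully open), so that 0 is half open. In form: [[x, y, z, rx, ry, rz, hand], ...]. A call has 1 to 12 rows; each row shifts and turns the pose as measured when the row begins, along the tool's axes as they then stand; what a row does not reach is not made up. A row lasts 1/12 s, in which the tool goes at most 41.7 mm and 7.16 degrees, less where a joint would pass 70% of its speed; a pose out of reach is approached as far as the arm can. A call with a gripper value outside its range is refused whole. The fingers move at their own pace and stop on an object; "grip_force" is the grip in N (left out, the last holds). Time passes only in rows, so rows that do not move let the fingers close. It gives the time, the measured TCP pose, the force and the opening at its end, in the units of the state.
- manip.sense(): the state, without advancing time (a new reading comes with each control period).
- manip.snapshot(name): name is "scene" or "top" or "wrist"; returns a dict with "frame" (480x640x3 uint8, red, green, blue), "mtx" (3x3 intrinsics, pixels), "world_from_camera" (4x4, takes a point from camera to world coordinates). Camera axes: x right, y up, looking along -z (the intrinsics and any distortion apply to the point x, -y, -z); pixel columns grow to the right and rows downward; lengths in m; the calibration is good to about 2 mm. The wrist camera is an equidistant fisheye: a pixel r from the principal point sees the ray r / f radians off the axis. A picture is of the moment at which its call begins. There is no depth.
- manip.sign_off(): hands the job in, once; it reports no verdict.
The state is a dict: "t": time; "q": joint angles; "qd": joint speeds; "tau": joint torques, N m; "tcp_pos": TCP position; "tool_rot": TCP orientation; "force": force on the tool from outside, world axes, zero at the start; "ft_torque": the same for the moment, N m; "finger_gap": opening from 0.0 (shut) to 1.0 (fully open).
Only numpy, scipy, OpenCV 4.12 (cv2) and the standard library are available. Lean on these libraries where they do the work, as an engineer would, in place of code of your own. Each camera call takes 0.05 s, during which the arm holds its last target.

## Task

In one of the two test nests the router's brass antenna connector is still bare. Start that router's last test by pressing the green start button of its own nest all the way down and letting it come back up; then take the red dust cap from the black parts tray, set it upright over the bare connector and press it down until it clicks over the snap balls and sits fully home on the brass flange. Do not stop at the click: finish with the fingers still on the cap, pushing it down firmly, and leave the finished router's start button and the other things on the bench alone.

Things in the scene. Friction and masses are not known exactly. Their poses are not given: they have to be found in the camera images.
- nest_a: aluminium test nest fixed to the bench, plate 200 x 130 x 12 mm, origin at the centre of its underside, z up, -x its front (faces the robot at yaw 0; yaw up to 0.3 rad). At its front a console with a green start button, behind it a grey router case 116 x 86 mm, held fast, upper face 48 mm above the bench; a toggle clamp in the rear corner, 62 mm high. Its router's connector is bare brass.
- nest_b: aluminium test nest fixed to the bench, plate 200 x 130 x 12 mm, origin at the centre of its underside, z up, -x its front (faces the robot at yaw 0; yaw up to 0.3 rad). At its front a console with a green start button, behind it a grey router case 116 x 86 mm, held fast, upper face 48 mm above the bench; a toggle clamp in the rear corner, 62 mm high. Its router is finished: red cap fixed on.
- start_a_top (a point): centre of the upper face of nest_a's green start button (28 mm diameter), 56 mm above the bench when up, 75 mm in front of the nest's centre (nest -x); it moves with the button. Press straight down. Black collar 44 mm in diameter around it, 10 mm lower
- start_a (a joint): travel of nest_a's start button in m: 0 up, 0.006 fully down; a spring (1.5 N at first, 5 N fully down) brings it back up
- start_b (a joint): travel of the start button of nest_b (the finished router), the same kind; not to be pressed
- port_a_seat (a point): centre of the upper face of the brass flange at the foot of the bare connector, 52 mm above the bench, 22 mm behind nest_a's centre (nest +x, y 0); z up along the connector's axis. The cap is fully home when its lower rim rests on this face, that is, when the cap's origin is at this point
- port_a_top (a point): centre of the top of the bare connector, 14.5 mm above the flange. The brass barrel is 17 mm in diameter up to 9 mm above the flange, then a cone narrowing to 10 mm at the top. Four steel spring balls stand out of the barrel (23 mm across), 6 mm above the flange; they give way inwards when the cap is pressed over them
- port_a_flange: the brass flange itself, 33 mm diameter, 4 mm thick, on which the cap is pressed; origin on the connector's axis, 4 mm below its upper face
- cap: loose red plastic dust cap, round, 16 to 28 g, open below, standing upright in the parts tray, its lower rim 3 mm above the bench. Origin at the centre of the lower rim, z up. Skirt 30 mm in diameter, 18 mm high; on it a grip 16 mm in diameter up to 33 mm above the rim: hold it there from above, at any yaw. A lip of 20 mm inner diameter in its mouth snaps over the balls
- cap_shoulder (a point): centre of the cap's flat shoulder, 18 mm above its lower rim, around the foot of the grip; finger ends can push on it. The lip meets the balls about 7.5 mm above home; the push rises to about 9 to 14 N, drops at the click about 4 mm above home, and the cap goes on down to the flange, where it stays on by itself
- tray: black parts tray fixed on the bench, 160 x 110 mm, rim 10 mm high, floor 3 mm thick; divider 8 mm high, 22 mm behind its centre; origin at the centre of its underside, z up, yaw up to 0.5 rad. The cap stands in front of the divider (tray -x), a brass nut behind it
- nut: loose brass lock nut, 30 mm across, 7 mm high, in the rear part of the tray; leave it
- driver: loose yellow screwdriver, 190 mm, lying right of the work; leave it
- antenna: loose black whip antenna, 165 mm, lying right of the work; leave it
- board: loose green circuit board, 85 x 60 mm, lying in front near the robot; leave it
- tape: loose roll of packing tape, 100 mm diameter, 48 mm high, left; leave it
- cleaner: loose blue bottle, 56 mm diameter, 130 mm high, left of the work; leave it
- marker: loose marker pen, 100 mm, lying in front near the robot; leave it
There are look-alikes about, which are no part of the job. What is meant by the cap is not grey, and is the smaller of those in its own colour. Leave any turquoise look-alike of the nest_a alone.

How it is judged:
On the way, in this order (a step that is already met when the one before it is completed fails the run):
1. the start button beside the bare router is pressed fully down (value of joint start_a above 0.0052 m), for 0.05 s.
2. the start button has come back up (value of joint start_a below 0.001 m), for 0.1 s.
3. the cap is snapped fully home and still being pressed onto the flange (z of cap in the frame of port_a_seat between -0.002 and 0.0015 m and horizontal distance between cap and port_a_seat below 0.0025 m and angle between cap's own z axis and vertical below 0.09 rad and contact force between cap and port_a_flange above 5 N and contact force between the fingers and cap above 2 N), for 0.3 s.
At the end, for the whole second after the job is handed in: the cap sits on the bare connector within 1.5 mm of fully home, within 2.5 mm of its axis and upright within 5 degrees, the fingers are still on it and it is pressed onto the flange with more than 5 N through the last second, and the start button is up again (all of step 3 and value of joint start_a below 0.001 m); the arm keeps its last pose, push and grip.
It fails at once if the finished router's start button is pressed (value of joint start_b above 0.003 m).
It fails at once if a bystander is pushed more than 40 mm away (distance of any of nut, driver, antenna, board, tape, cleaner, marker from where it was at the start of the episode above 0.04 m).
It also fails if it takes over 42 s, if anything falls off the work surface, if the arm or the gripper's body presses on something with over 40 N, if the wrist force passes 120 N, or if a joint passes its speed limit or range.

## Working session

There is one attempt and no reset: what is moved stays moved. The work goes in short steps, Python scripts to look and compute and a tool call to move; the robot and the scene stay as the last step left them, time stands still between calls to the robot, and variables do not carry over. Pictures are saved under pics/ and viewed, and the job is handed in when it is done.

Besides the shell and the picture viewer there is one more tool, called after "Emit:" by a JSON object that holds its "name" and its "arguments", one argument or row to a line. servo_tool: Moves the arm, as the interface text tells. Its arguments: {"type":"object","properties":{"motion":{"type":"array"},"grip_force":{"type":"number"}},"required":["motion"]}

```bash
mkdir -p pics; ls; cat > h.py <<'E'
import numpy as np, cv2, json
from station import manip
from scipy.spatial.transform import Rotation as R
def snap(n,tag):
    s=manip.snapshot(n); cv2.imwrite(f'pics/{tag}.png',s['frame'][:,:,::-1]); 
    np.savez(f'pics/{tag}.npz',**{k:np.array(v) for k,v in s.items()}); return s
def ray(s,u,v,fish=False):
    K=np.array(s['mtx']);T=np.array(s['world_from_camera'])
    x=(u-K[0,2])/K[0,0];y=(v-K[1,2])/K[1,1]
    if fish:
        r=np.hypot(x,y); k=np.tan(r)/r if r>1e-9 else 1; x*=k;y*=k
    d=T[:3,:3]@np.array([x,-y,-1]); return T[:3,3],d
def at(s,u,v,z,fish=False):
    o,d=ray(s,u,v,fish); return o+d*(z-o[2])/d[2]
def proj(s,p,fish=False):
    K=np.array(s['mtx']);T=np.array(s['world_from_camera'])
    c=T[:3,:3].T@(np.array(p)-T[:3,3]); x,y=c[0]/-c[2],-c[1]/-c[2]
    if fish:
        r=np.hypot(x,y); k=np.arctan(r)/r; x*=k;y*=k
    return K[0,0]*x+K[0,2],K[1,1]*y+K[1,2]
def crop(tag,u0,v0,u1,v1,f,out):
    im=cv2.imread(f'pics/{tag}.png')[v0:v1,u0:u1]; cv2.imwrite(f'pics/{out}.png',cv2.resize(im,None,fx=f,fy=f,interpolation=cv2.INTER_CUBIC))
def load(tag): return dict(np.load(f'pics/{tag}.npz'))
E
python3 - <<'E'
from h import *
for n in ['top','scene','wrist']:
    s=snap(n,n+'0'); print(n,s['mtx'],s['world_from_camera'])
print(manip.sense())
E
```

```text
pics
top [[492.83828062   0.         318.82033863]
 [  0.         492.83828062 242.40034495]
 [  0.           0.           1.        ]] [[ 0.00711407  0.99811077 -0.06102686  0.33595861]
 [-0.99995801  0.00745322  0.00533163  0.00205657]
 [ 0.00577641  0.06098636  0.99812188  1.2750749 ]
 [ 0.          0.          0.          1.        ]]
scene [[460.23871172   0.         317.50252947]
 [  0.         460.23871172 236.3999776 ]
 [  0.           0.           1.        ]] [[ 0.35321356 -0.6236552   0.6973481   1.25168549]
 [ 0.9353798   0.22150946 -0.27567768 -0.31325819]
 [ 0.01745862  0.74965843  0.66159462  0.84665575]
 [ 0.          0.          0.          1.        ]]
wrist [[371.64829954   0.         319.84258491]
 [  0.         371.64829954 244.52042836]
 [  0.           0.           1.        ]] [[ 0.42446046 -0.86492963 -0.26782467  0.19642374]
 [ 0.90544395  0.40476662  0.12780939  0.59735888]
 [-0.00213964 -0.29675026  0.95495272  0.37425491]
 [ 0.          0.          0.          1.        ]]
{'t': 0.15, 'q': array([ 9.54531458e-01,  5.28259741e-01,  1.43363371e+00, -6.33774323e-06,
        1.18141240e+00, -1.78511001e-01]), 'qd': array([-0.00032465, -0.00288788, -0.00447308, -0.00233609, -0.00038572,
        0.00012525]), 'tau': array([ 1.45331789e-03, -4.42738688e+01, -1.78277260e+01, -3.21472999e-04,
        5.55915496e-03, -8.40095566e-06]), 'tcp_pos': array([0.26459043, 0.56560628, 0.23054587]), 'tool_rot': array([ 2.17132232e-01,  9.76141824e-01, -7.90981752e-04, -3.28810686e-04]), 'force': array([ 0.48403628, -0.20700787,  0.70564928]), 'ft_torque': array([0.01296992, 0.03097339, 0.03818864]), 'finger_gap': 1.0041840910718673}
```

View pics/top0.png

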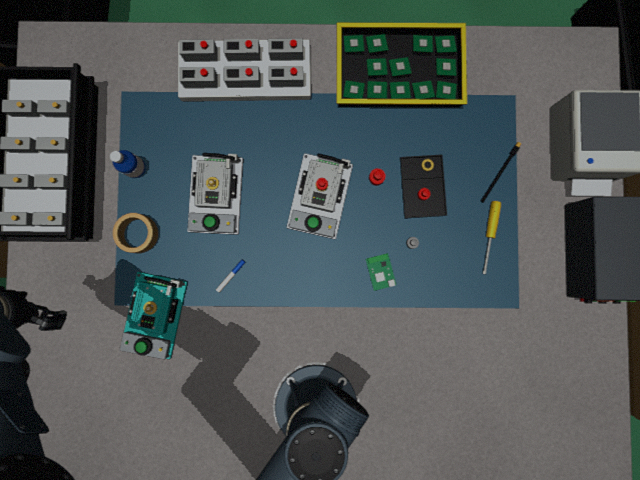

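View pics/scene0.png

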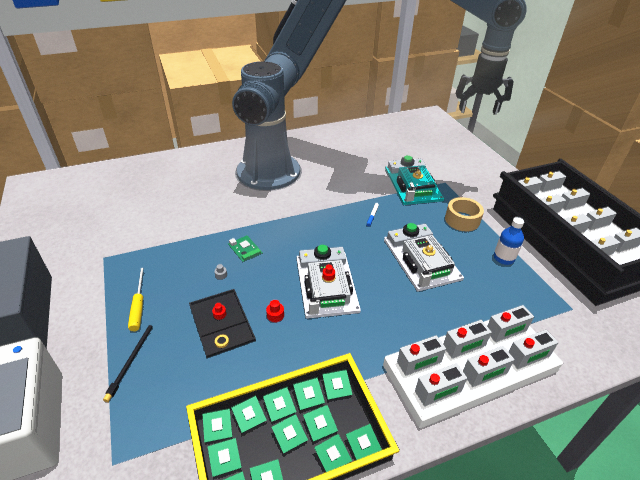

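View pics/wrist0.png

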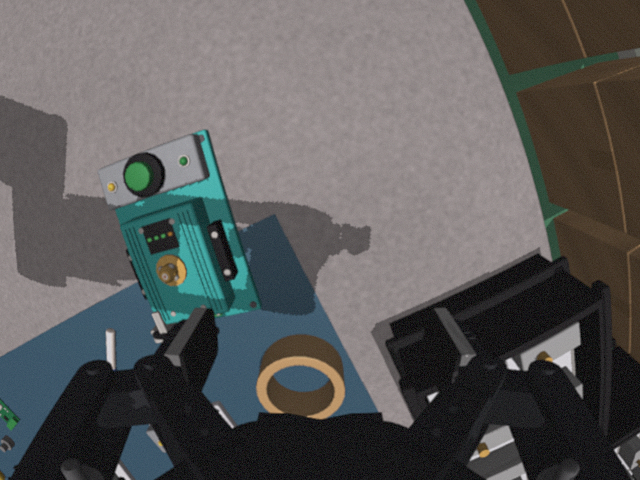

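Candidates in the top picture:
- **Bare-connector nests:** aluminium nest at (214,194), and the turquoise look-alike at (153,315), which I leave alone. The nest at (320,195) has a red cap and is finished.
- **Caps:** red in the tray (424,194), a bigger-looking red one on the mat (377,177), a grey one (413,242), and the fixed cap on nest_b (321,184).

I choose the nest at (214,194) and the tray cap at (424,194), and check both in crops.

```bash
python3 - <<'E'
from h import *
crop('top0',350,140,460,230,7,'c_cap'); crop('top0',170,145,260,240,6,'c_nest')
E
```

```text
(no output)
```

View pics/c_cap.png

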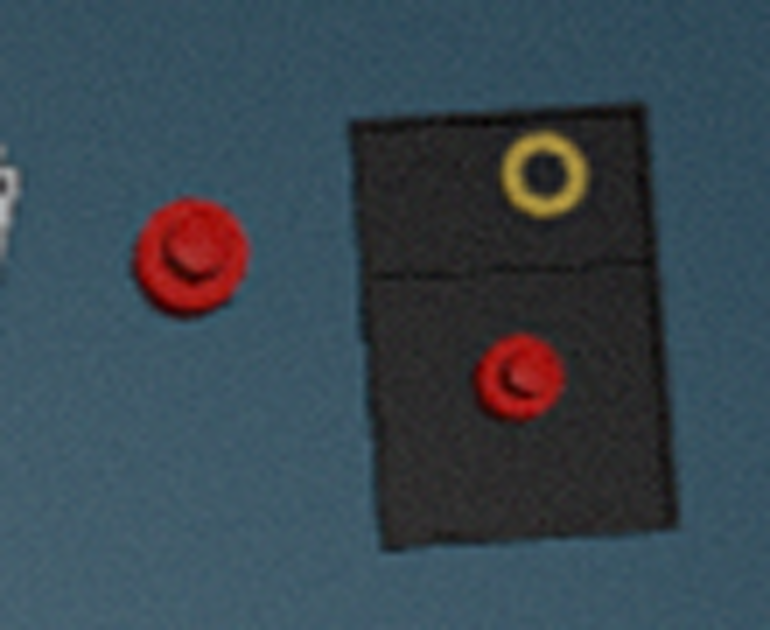

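View pics/c_nest.png

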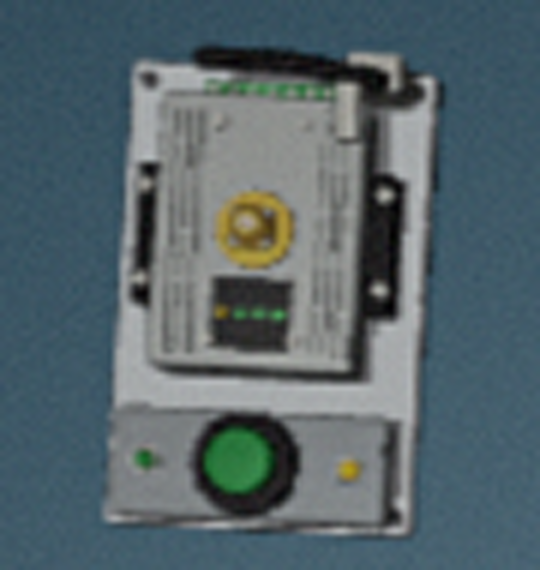

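The tray cap at crop (520,377) is about 30 mm across and the red one on the mat is larger, so the tray cap is right. The nest shows a bare brass connector at crop (255,229) and its green button at (237,460).

```bash
python3 - <<'E'
from h import *
s=load('top0')
b=at(s,209.5,221.7,.056); f=at(s,212.5,183.2,.052); c=at(s,424.3,193.9,.021); c2=at(s,350+525/7,140+373/7,.036)
print(b,f,c,c2, np.linalg.norm((b-f)[:2]), np.arctan2(*(f-b)[:2][::-1]))
sk=manip.sense(); Rm=R.from_quat(sk['tool_rot']); print(Rm.as_matrix())
print('tool delta to button', Rm.inv().apply(b-sk['tcp_pos'])*1000)
for r in [(352,120),(645,105),(675,528),(385,548)]: print(at(s,350+r[0]/7,140+r[1]/7,.01))
E
```

```text
[0.45992995 0.26717714 0.056     ] [0.55712161 0.2625472  0.052     ] [ 0.5394359  -0.27462409  0.021     ] [ 0.53858764 -0.27310251  0.036     ] 0.09730187176854334 -0.047601155119112934
[[-9.05706972e-01  4.23903185e-01 -9.85426991e-04]
 [ 4.23904226e-01  9.05705937e-01 -1.40142994e-03]
 [ 2.98436459e-04 -1.68701154e-03 -9.99998532e-01]]
tool delta to button [-303.47783015 -187.18953957  174.77134764]
[ 0.63711567 -0.21506911  0.01      ]
[ 0.64369074 -0.32417413  0.01      ]
[ 0.48560024 -0.33397353  0.01      ]
[ 0.47734949 -0.22677751  0.01      ]
```

Emit:
{"name": "servo_tool", "arguments": {
  "motion": [
    [-27,-17,8,0,0,0,-1],
    [-27,-17,8,0,0,0,-1],
    [-27,-17,8,0,0,0,-1],
    [-27,-17,8,0,0,0,-1],
    [-27,-17,8,0,0,0,-1],
    [-27,-17,8,0,0,0,-1],
    [-27,-17,8,0,0,0,-1],
    [-27,-17,8,0,0,0,-1],
    [-27,-17,8,0,0,0,-1],
    [-27,-17,8,0,0,0,-1],
    [-27,-17,8,0,0,0,-1],
    [0,0,0,0,0,0,-1]
  ]
}}

```text
t: 1.15
tcp_pos: [0.4617, 0.2621, 0.1364]
tool_rot: [0.213, 0.977, 0.002, -0.0]
force: [-0.1, -0.2, -0.1]
finger_gap: -0.003
```

```bash
python3 - <<'E'
from h import *
s=snap('wrist','w1'); sk=manip.sense(); Rm=R.from_quat(sk['tool_rot'])
print(sk['t'],sk['tcp_pos'],sk['force'],sk['finger_gap'],sk['q'])
print(Rm.inv().apply(np.array([.4599,.2672,.056])-sk['tcp_pos'])*1000)
print(proj(s,[.4599,.2672,.056],1),proj(s,[.5571,.2625,.052],1),proj(s,sk['tcp_pos'],1))
E
```

```text
1.2 [0.46028301 0.26372775 0.13684568] [-0.42233965  0.11262591 -0.16281569] -0.0021283216874737904 [ 0.30690142  0.53821477  1.75930819  0.0060924   0.84370333 -0.83930761]
[ 1.56711538  2.70568208 80.86069136]
(np.float64(326.2192258570378), np.float64(247.27572233690444)) (np.float64(373.75896567101404), np.float64(360.9466415430261)) (np.float64(322.8162117254936), np.float64(308.0194843727709))
```

View pics/w1.png

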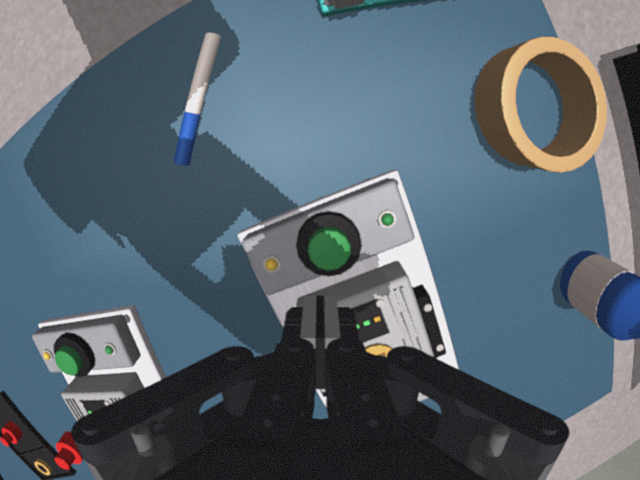

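The wrist view shows the button at (330,248), against a predicted (326,247), so the measurement holds. I descend over it now.

Emit:
{"name": "servo_tool", "arguments": {
  "motion": [
    [1,2,25,0,0,0,-1],
    [1,1,25,0,0,0,-1],
    [0,0,20,0,0,0,-1],
    [0,0,3,0,0,0,-1],
    [0,0,0,0,0,0,-1]
  ]
}}

```text
t: 1.62
tcp_pos: [0.4603, 0.2706, 0.0634]
tool_rot: [0.213, 0.977, 0.004, 0.0]
force: [-0.2, 0.2, 0.6]
finger_gap: -0.003
```

```bash
python3 - <<'E'
from h import *
sk=manip.sense(); Rm=R.from_quat(sk['tool_rot'])
print(sk['t'],sk['tcp_pos'],sk['force'])
print(Rm.inv().apply(np.array([.4599,.2672,.056])-sk['tcp_pos'])*1000)
E
```

```text
1.6167 [0.46026896 0.27056313 0.06341854] [-0.18735951  0.24717034  0.61602937]
[-1.07206852 -3.26777904  7.39282476]
```

Emit:
{"name": "servo_tool", "arguments": {
  "motion": [
    [-1,-3,4,0,0,0,-1],
    [0,0,4,0,0,0,-1],
    [0,0,4,0,0,0,-1],
    [0,0,3,0,0,0,-1],
    [0,0,2,0,0,0,-1],
    [0,0,2,0,0,0,-1]
  ]
}}

```text
t: 2.12
tcp_pos: [0.4601, 0.2693, 0.0497]
tool_rot: [0.211, 0.977, 0.005, 0.003]
force: [-4.5, -2.6, 26.1]
finger_gap: 0.003
```

It reads 26 N at z 0.0497, so the button has bottomed out. I hold for one row, then lift.

Emit:
{"name": "servo_tool", "arguments": {
  "motion": [
    [0,0,0,0,0,0,-1],
    [0,0,-10,0,0,0,-1],
    [0,0,-30,0,0,0,-1],
    [0,0,-30,0,0,0,-1],
    [0,0,-20,0,0,0,-1],
    [0,0,0,0,0,0,-1]
  ]
}}

```text
t: 2.62
tcp_pos: [0.4607, 0.2692, 0.1467]
tool_rot: [0.212, 0.977, 0.006, 0.004]
force: [1.0, 0.3, -0.4]
finger_gap: 0.002
```

```bash
python3 - <<'E'
from h import *
s=snap('wrist','w2'); sk=manip.sense(); Rm=R.from_quat(sk['tool_rot'])
print(sk['t'],sk['tcp_pos'],sk['force'],sk['q'],Rm.as_matrix())
# wanted: vertical with same yaw
print(Rm.inv().apply(np.array([.539,-.274,.136])-sk['tcp_pos'])*1000)
E
```

```text
2.6667 [0.46008871 0.2689584  0.14538257] [0.71900131 0.33174961 0.23843322] [ 0.31538682  0.52346036  1.75534674  0.00887665  0.85088354 -0.83386601] [[-0.91004487  0.41440625  0.00926286]
 [ 0.41448779  0.90999946  0.01004246]
 [-0.00426754  0.01297844 -0.99990667]]
[-296.82239804 -461.51229462    4.65999979]
```

View pics/w2.png

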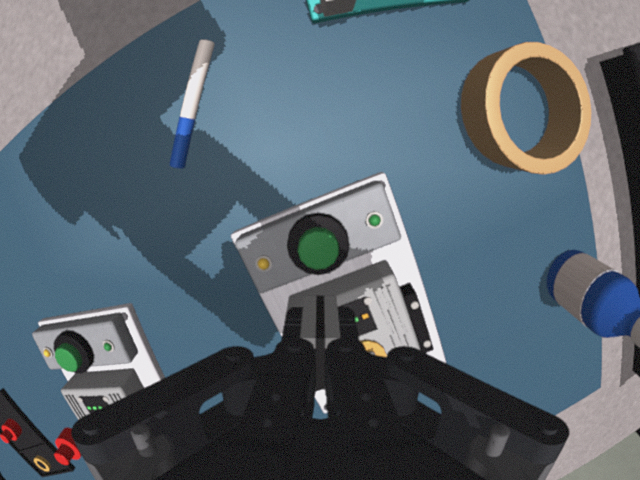

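The button is back up at (318,248) and looks as it did before. Next I move toward the tray cap and straighten the small tilt.

Emit:
{"name": "servo_tool", "arguments": {
  "motion": [
    [-24,-33,-3,0.013,0.004,0,0],
    [-24,-33,0,0,0,0,0],
    [-24,-33,0,0,0,0,0],
    [-24,-33,0,0,0,0,0],
    [-24,-33,0,0,0,0,0],
    [-24,-33,0,0,0,0,0],
    [-24,-33,0,0,0,0,0],
    [-24,-33,0,0,0,0,0],
    [-24,-33,0,0,0,0,0],
    [-24,-33,0,0,0,0,0],
    [-24,-33,0,0,0,0,0],
    [-24,-33,0,0,0,0,0]
  ]
}}

```text
t: 3.67
tcp_pos: [0.557, -0.2149, 0.1364]
tool_rot: [0.205, 0.979, 0.004, -0.007]
force: [1.3, 0.3, 0.2]
finger_gap: 0.502
```

```bash
cat >> h.py <<'E'
def tell(target=None):
    sk=manip.sense(); Rm=R.from_quat(sk['tool_rot']); M=Rm.as_matrix()
    print('t',round(sk['t'],2),'tcp',sk['tcp_pos'].round(4),'F',sk['force'].round(2),'gap',round(float(sk['finger_gap']),3),'q',sk['q'].round(2))
    d=M.T@np.array([0,0,-1.]); print('level rotvec',np.cross([0,0,1],d).round(4),'x yaw',np.arctan2(M[1,0],M[0,0]).round(4))
    if target is not None: print('delta mm',(Rm.inv().apply(np.array(target)-sk['tcp_pos'])*1000).round(1))
    return sk
E
python3 - <<'E'
from h import *
s=snap('wrist','w3'); tell([.539,-.274,.136]); print(proj(s,[.539,-.274,.021],1))
E
```

```text
t 3.72 tcp [ 0.5604 -0.2245  0.1367] F [ 4.38 -4.69  1.15] gap 0.501 q [-0.57  0.62  1.57 -0.    0.96 -1.72]
level rotvec [-0.0007 -0.0049  0.    ] x yaw 2.7245
delta mm [ -0.5 -54.    0.7]
(np.float64(237.2490242028938), np.float64(249.41977357937975))
```

View pics/w3.png

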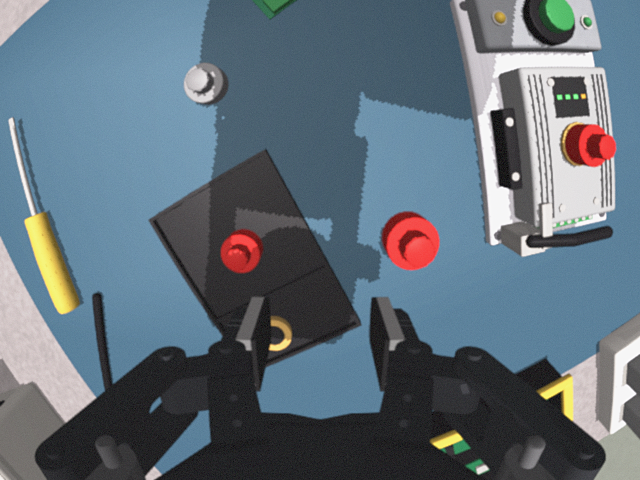

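The tray cap is at (241,251), close to the predicted (237,249). The larger red one is at (411,241). I move over the cap.

Emit:
{"name": "servo_tool", "arguments": {
  "motion": [
    [0,-26,15,0,-0.005,0,0],
    [0,-26,15,0,0,0,0],
    [0,0,0,0,0,0,0],
    [0,0,0,0,0,0,0]
  ]
}}

```text
t: 4.05
tcp_pos: [0.5388, -0.2789, 0.1014]
tool_rot: [0.211, 0.978, 0.0, 0.0]
force: [-0.4, -0.3, 0.1]
finger_gap: 0.503
```

```bash
python3 - <<'E'
from h import *
s=snap('wrist','w4'); tell([.539,-.274,.024]); print(proj(s,[.539,-.274,.021],1))
crop('w4',220,160,440,330,3.6,'w4c')
E
```

```text
t 4.1 tcp [ 0.5385 -0.2785  0.1011] F [ 0.18 -0.   -0.78] gap 0.501 q [-0.66  0.67  1.59 -0.    0.88 -1.81]
level rotvec [-0.0001 -0.0003  0.    ] x yaw 2.7176
delta mm [ 1.4  4.3 77.1]
(np.float64(327.5798916366084), np.float64(249.9840016577041))
```

View pics/w4c.png

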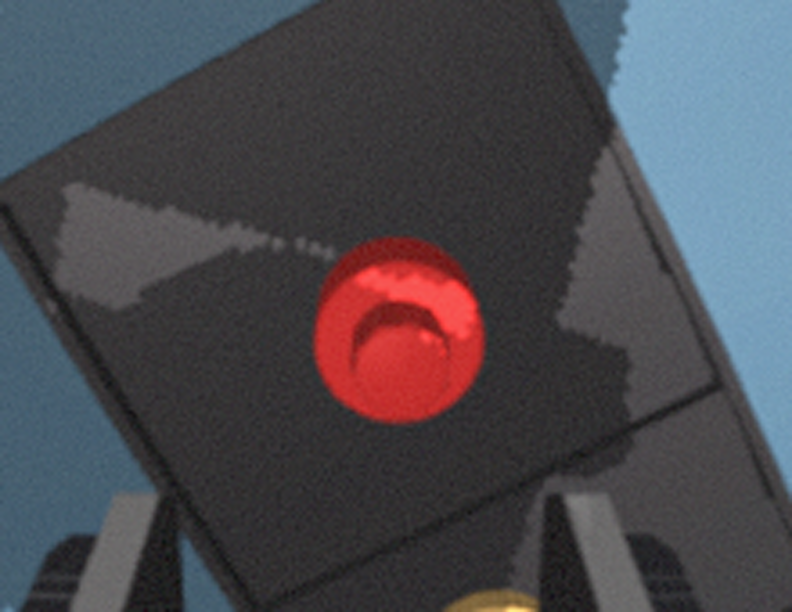

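```bash
python3 - <<'E'
from h import *
s=load('w4')
a=at(s,331,254.4,.021,1); b=at(s,331.7,258.9,.036,1); print(a,b)
tell([*(a[:2]+b[:2])/2,.024])
E
```

```text
[ 0.54260627 -0.2732194   0.021     ] [ 0.54051694 -0.27230696  0.036     ]
t 4.1 tcp [ 0.5385 -0.2785  0.1011] F [ 0.18 -0.   -0.78] gap 0.501 q [-0.66  0.67  1.59 -0.    0.88 -1.81]
level rotvec [-0.0001 -0.0003  0.    ] x yaw 2.7176
delta mm [-0.5  6.5 77.1]
```

Emit:
{"name": "servo_tool", "arguments": {
  "motion": [
    [0,3,20,0,0,0,0],
    [0,3,20,0,0,0,0],
    [0,0,18,0,0,0,0],
    [0,0,10,0,0,0,0],
    [0,0,3,0,0,0,0],
    [0,0,0,0,0,0,0]
  ]
}}

```text
t: 4.6
tcp_pos: [0.5439, -0.2664, 0.0292]
tool_rot: [0.207, 0.978, 0.0, 0.001]
force: [-0.7, 0.0, -0.3]
finger_gap: 0.5
```

```bash
python3 - <<'E'
from h import *
s=snap('wrist','w5'); tell([.541,-.2730,.0235])
crop('w5',200,180,440,360,3.3,'w5c')
E
```

```text
t 4.65 tcp [ 0.544  -0.2664  0.0296] F [-1.06  0.3   0.11] gap 0.501 q [-0.64  0.78  1.62  0.    0.74 -1.79]
level rotvec [ 0.001   0.0022 -0.    ] x yaw 2.7237
delta mm [ 0.1 -7.2  6.1]
```

View pics/w5c.png

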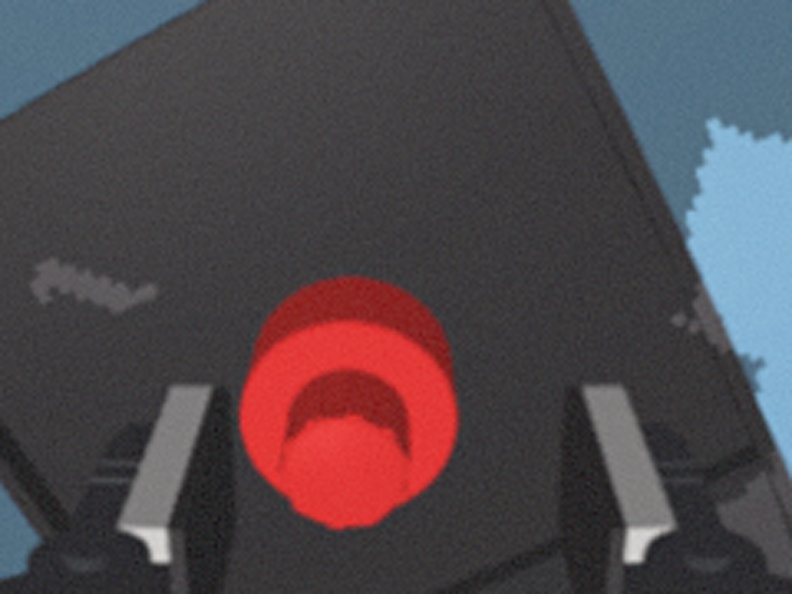

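The cap grip at crop (347,465) is left of the pads' midline (398). The move overshot by about 7 mm, so I correct that and finish the descent.

Emit:
{"name": "servo_tool", "arguments": {
  "motion": [
    [0,-6,0,0.001,0.002,0,0],
    [0,0,0,0,0,0,0],
    [0,0,5,0,0,0,0],
    [0,0,0,0,0,0,0]
  ]
}}

```text
t: 4.98
tcp_pos: [0.5436, -0.2733, 0.0278]
tool_rot: [0.207, 0.978, -0.001, 0.003]
force: [-0.5, 0.3, -0.2]
finger_gap: 0.498
```

```bash
python3 - <<'E'
from h import *
s=snap('wrist','w6'); tell([.541,-.2730,.0235])
crop('w6',200,180,440,360,3.3,'w6c')
E
```

```text
t 5.03 tcp [ 0.5439 -0.2735  0.0283] F [ 0.99 -0.62 -0.04] gap 0.499 q [-0.65  0.78  1.61 -0.    0.74 -1.8 ]
level rotvec [-0.0018  0.0072  0.    ] x yaw 2.7248
delta mm [ 2.9 -0.7  4.7]
```

View pics/w6c.png

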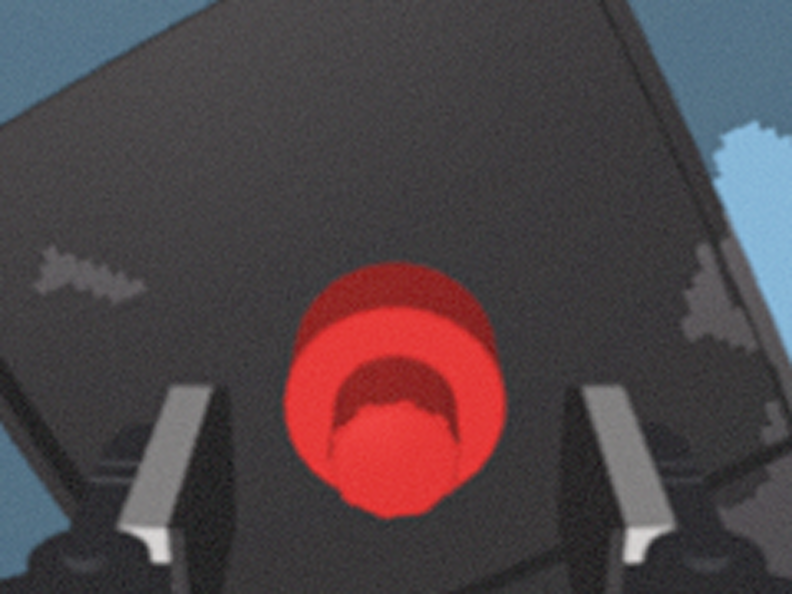

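Emit:
{"name": "servo_tool", "arguments": {
  "motion": [
    [3,0,4,-0.002,0.007,0,0],
    [0,0,3,0,0,0,0],
    [0,0,0,0,0,0,0]
  ]
}}

```text
t: 5.28
tcp_pos: [0.5414, -0.2729, 0.0216]
tool_rot: [0.207, 0.978, -0.0, 0.001]
force: [0.4, 0.3, 0.5]
finger_gap: 0.503
```

```bash
python3 - <<'E'
from h import *
tell([.541,-.2730,.0235])
E
```

```text
t 5.28 tcp [ 0.5414 -0.2729  0.0216] F [0.38 0.25 0.54] gap 0.503 q [-0.65  0.79  1.62  0.    0.73 -1.8 ]
level rotvec [-0.0001  0.0014  0.    ] x yaw 2.7241
delta mm [ 0.3 -0.2 -1.9]
```

Emit:
{"name": "servo_tool", "arguments": {
  "motion": [
    [0,0,0,0,0,0,-1],
    [0,0,0,0,0,0,-1],
    [0,0,0,0,0,0,-1],
    [0,0,0,0,0,0,-1],
    [0,0,0,0,0,0,-1]
  ],
  "grip_force": 60
}}

```text
t: 5.7
tcp_pos: [0.5414, -0.2731, 0.0217]
tool_rot: [0.207, 0.978, -0.0, 0.001]
force: [-0.1, -0.4, -0.5]
finger_gap: 0.152
```

```bash
python3 - <<'E'
from h import *
s=snap('wrist','w7'); tell([.557,.2625,.14])
crop('w7',200,180,440,360,3.3,'w7c')
E
```

```text
t 5.75 tcp [ 0.5413 -0.2731  0.0217] F [-0.63 -0.24  0.2 ] gap 0.155 q [-0.65  0.79  1.62  0.    0.73 -1.8 ]
level rotvec [-0.0002  0.0013  0.    ] x yaw 2.7241
delta mm [ 202.7  495.9 -118.7]
```

View pics/w7c.png

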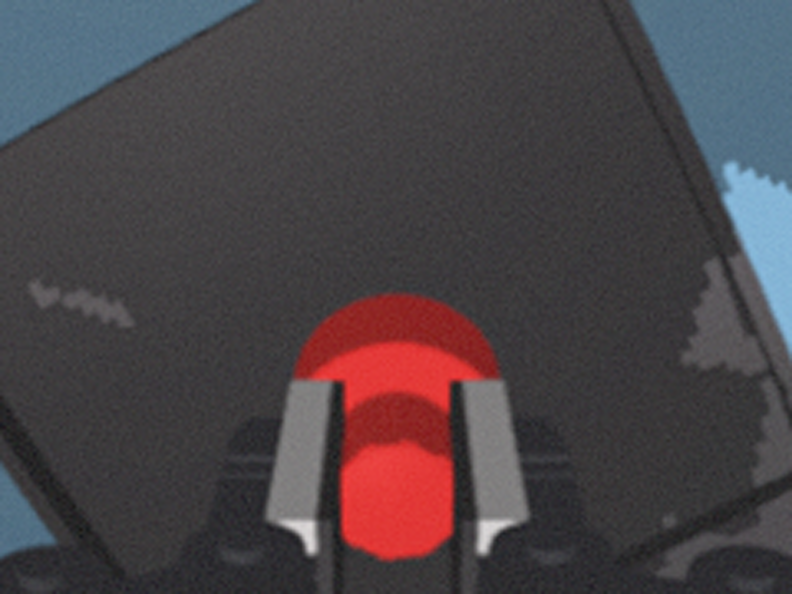

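The cap is gripped: the pads are around the grip, with the tips just above the shoulder. I lift and carry it to nest_a.

Emit:
{"name": "servo_tool", "arguments": {
  "motion": [
    [0,0,-30,0,0,0,-1],
    [0,0,-40,0,0,0,-1],
    [0,0,-35,0,0,0,-1],
    [4,12,-8,0,0,0,-1],
    [11,35,0,0,0,0,-1],
    [11,35,0,0,0,0,-1],
    [11,35,0,0,0,0,-1],
    [11,35,0,0,0,0,-1],
    [11,35,0,0,0,0,-1],
    [11,35,0,0,0,0,-1],
    [11,35,0,0,0,0,-1],
    [11,35,0,0,0,0,-1]
  ]
}}

```text
t: 6.75
tcp_pos: [0.5768, 0.0371, 0.1352]
tool_rot: [0.215, 0.977, -0.0, -0.0]
force: [1.0, 0.0, -0.1]
finger_gap: 0.152
```

```bash
python3 - <<'E'
from h import *
tell([.557,.2625,.14])
E
```

```text
t 6.75 tcp [0.5768 0.0371 0.1352] F [ 1.04  0.01 -0.08] gap 0.152 q [-0.13  0.59  1.64 -0.    0.91 -1.27]
level rotvec [-0.0003 -0.      0.    ] x yaw 2.7088
delta mm [112.5 196.3  -4.9]
```

Emit:
{"name": "servo_tool", "arguments": {
  "motion": [
    [11,35,-1,0,0,0,-1],
    [11,35,-1,0,0,0,-1],
    [11,35,-1,0,0,0,-1],
    [11,35,-1,0,0,0,-1],
    [11,30,0,0,0,0,-1],
    [5,10,0,0,0,0,-1],
    [0,0,0,0,0,0,-1],
    [0,0,0,0,0,0,-1]
  ]
}}

```text
t: 7.42
tcp_pos: [0.5906, 0.2467, 0.1337]
tool_rot: [0.209, 0.978, -0.0, -0.004]
force: [0.1, -0.5, -1.0]
finger_gap: 0.156
```

```bash
python3 - <<'E'
from h import *
s=snap('wrist','w8'); tell([.557,.2625,.14]); print(proj(s,[.5571,.2625,.052],1))
crop('w8',200,170,440,350,3.3,'w8c')
E
```

```text
t 7.47 tcp [0.5904 0.2462 0.1336] F [ 0.07  0.08 -1.1 ] gap 0.154 q [ 0.22  0.67  1.47  0.    1.01 -0.93]
level rotvec [-0.002  -0.0092  0.    ] x yaw 2.7197
delta mm [37.2  1.2 -6. ]
(np.float64(321.97469769804263), np.float64(195.81305654078457))
```

View pics/w8.png

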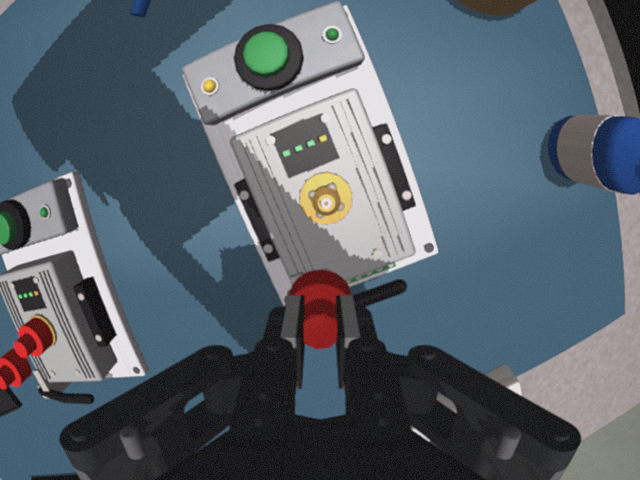

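View pics/w8c.png

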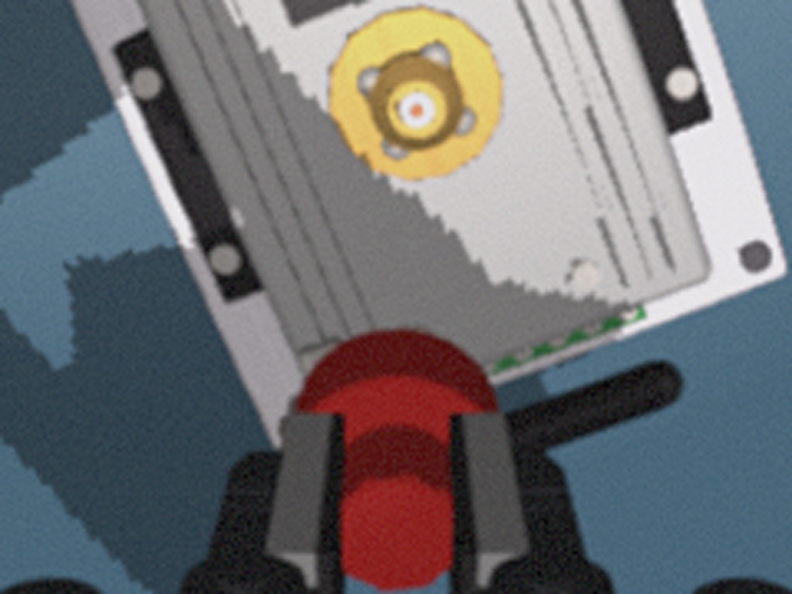

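```bash
cat > m.py <<'E'
from h import *
def toolpt(s,sk,u,v,zt):  # intersect ray with tool plane z=zt (m)
    Rm=R.from_quat(sk['tool_rot']).as_matrix(); o,d=ray(s,u,v,True)
    o=Rm.T@(o-sk['tcp_pos']); d=Rm.T@d; return (o+d*(zt-o[2])/d[2])*1000
E
python3 - <<'E'
from m import *
s=load('w8'); sk=manip.sense()
g=toolpt(s,sk,320.6,331.2,-.0143)
r=toolpt(s,sk,320.3,269.4,.0187) # far edge bottom rim: x = xc+15
sh=toolpt(s,sk,320.3,170+376/3.3,.0007)
print('grip',g,'rim edge',r,'shoulder far edge',sh)
p=at(s,325.8,198.2,.052,1); q=at(s,326.4,203.6,.0665,1); print(p,q)
tell(p)
for n,gx in (('w7',0),):
    s7=load('w7')
E
```

```text
grip [ -1.47048556   0.44135718 -14.3       ] rim edge [12.48960978  0.3428708  18.7       ] shoulder far edge [12.85141972  0.32286438  0.7       ]
[0.55942366 0.26404144 0.052     ] [0.56012985 0.26389216 0.0665    ]
t 7.47 tcp [0.5904 0.2462 0.1336] F [ 0.07  0.08 -1.1 ] gap 0.154 q [ 0.22  0.67  1.47  0.    1.01 -0.93]
level rotvec [-0.002  -0.0092  0.    ] x yaw 2.7197
delta mm [34.8  3.8 82. ]
```

The connector is at (326,198–204) and the held cap's axis at u ≈ 320, so the cap sits about 2 mm toward tool −x. I move over the connector at z ≈ 0.10 and level the tool.

Emit:
{"name": "servo_tool", "arguments": {
  "motion": [
    [15,1,10,-0.002,-0.009,0,-1],
    [15,1,10,0,0,0,-1],
    [3,0,8,0,0,0,-1],
    [0,0,0,0,0,0,-1],
    [0,0,0,0,0,0,-1]
  ]
}}

```text
t: 7.88
tcp_pos: [0.5617, 0.2529, 0.1045]
tool_rot: [0.214, 0.977, -0.002, 0.0]
force: [-0.1, -0.2, 0.3]
finger_gap: 0.155
```

```bash
python3 - <<'E'
from h import *
s=snap('wrist','w9'); tell([.5575,.2640,.095]); print(proj(s,[.5597,.2640,.052],1))
crop('w9',200,170,440,350,3.3,'w9c')
E
```

```text
t 7.93 tcp [0.5619 0.2527 0.1045] F [-1.11 -0.23 -0.7 ] gap 0.153 q [ 0.24  0.68  1.56 -0.    0.91 -0.89]
level rotvec [-0.0031  0.001   0.    ] x yaw 2.7099
delta mm [8.8 8.5 9.5]
(np.float64(337.4194346498242), np.float64(257.542554829785))
```

View pics/w9c.png

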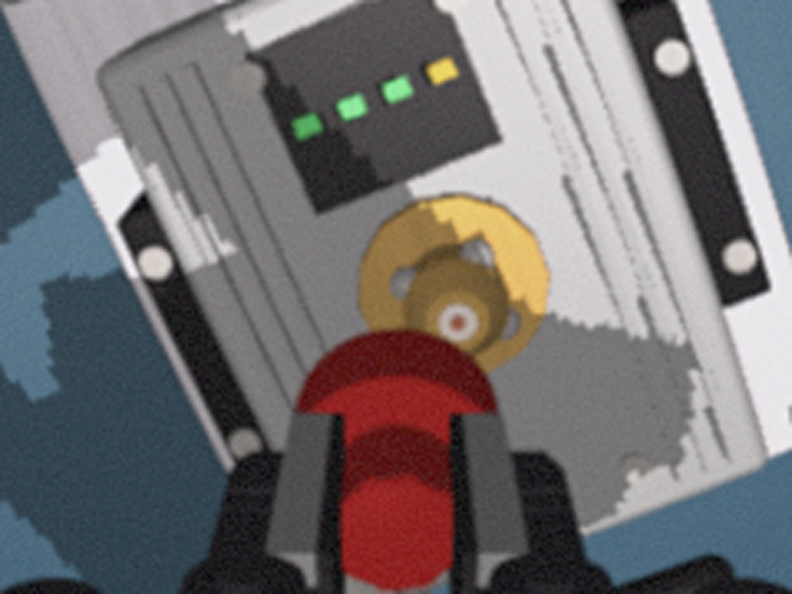

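The flange centre is at crop (453,287), or px (337.4,257), exactly where predicted. I make the fine lateral shift.

Emit:
{"name": "servo_tool", "arguments": {
  "motion": [
    [7,7,3,-0.003,0.001,0,-1],
    [0,0,0,0,0,0,-1],
    [0,0,0,0,0,0,-1]
  ]
}}

```text
t: 8.18
tcp_pos: [0.5614, 0.2608, 0.1024]
tool_rot: [0.216, 0.976, 0.001, 0.002]
force: [0.3, 0.4, 0.7]
finger_gap: 0.152
```

```bash
python3 - <<'E'
from m import *
s=load('w9'); print('top',at(s,338.8,267.6,.0665,1),at(s,337.4,257,.052,1))
tell([.5575,.2640,.095])
E
```

```text
top [0.56020188 0.2639114  0.0665    ] [0.55940114 0.26412042 0.052     ]
t 8.18 tcp [0.5614 0.2608 0.1024] F [0.28 0.44 0.68] gap 0.152 q [ 0.25  0.68  1.56 -0.    0.9  -0.88]
level rotvec [ 0.0024  0.003  -0.    ] x yaw 2.7062
delta mm [4.9 1.2 7.4]
```

Emit:
{"name": "servo_tool", "arguments": {
  "motion": [
    [5,1,2,0.002,0.003,0,-1],
    [0,0,0,0,0,0,-1],
    [0,0,0,0,0,0,-1]
  ]
}}

```text
t: 8.43
tcp_pos: [0.5581, 0.2644, 0.1009]
tool_rot: [0.216, 0.976, 0.001, 0.001]
force: [-0.3, -0.4, 0.0]
finger_gap: 0.149
```

```bash
python3 - <<'E'
from h import *
s=snap('wrist','w10'); tell([.5577,.2642,.090]); print(proj(s,[.5598,.2640,.052],1))
crop('w10',200,170,440,350,3.3,'w10c')
s=snap('scene','s1');print(proj(s,[.5585,.2635,.052])); crop('s1',370,200,480,300,7,'s1c')
E
```

```text
t 8.48 tcp [0.5579 0.2644 0.1009] F [-0.18 -0.03 -1.27] gap 0.158 q [ 0.26  0.68  1.56  0.    0.9  -0.87]
level rotvec [ 0.0014  0.0011 -0.    ] x yaw 2.7062
delta mm [ 0.1 -0.3 10.9]
(np.float64(321.09441439091245), np.float64(273.4496247215253))
(np.float64(428.1254731715555), np.float64(250.44760221736078))
```

View pics/w10c.png

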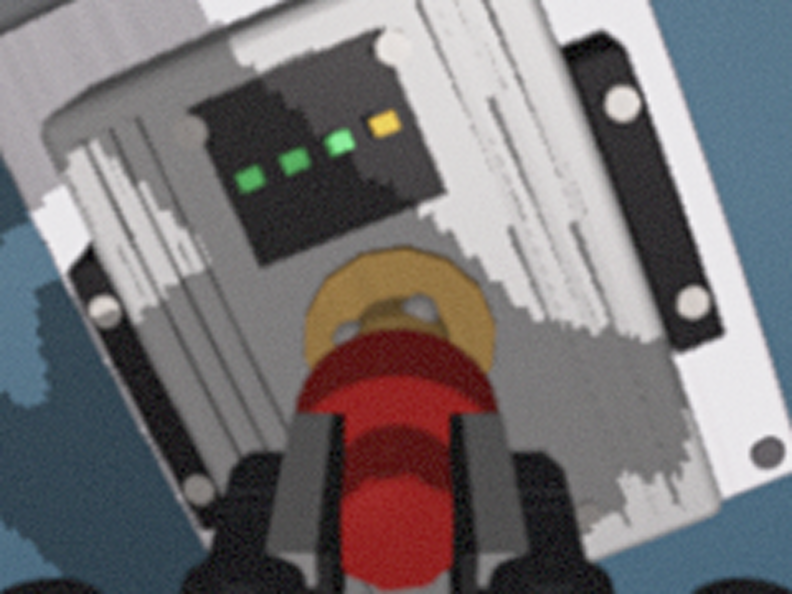

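View pics/s1c.png

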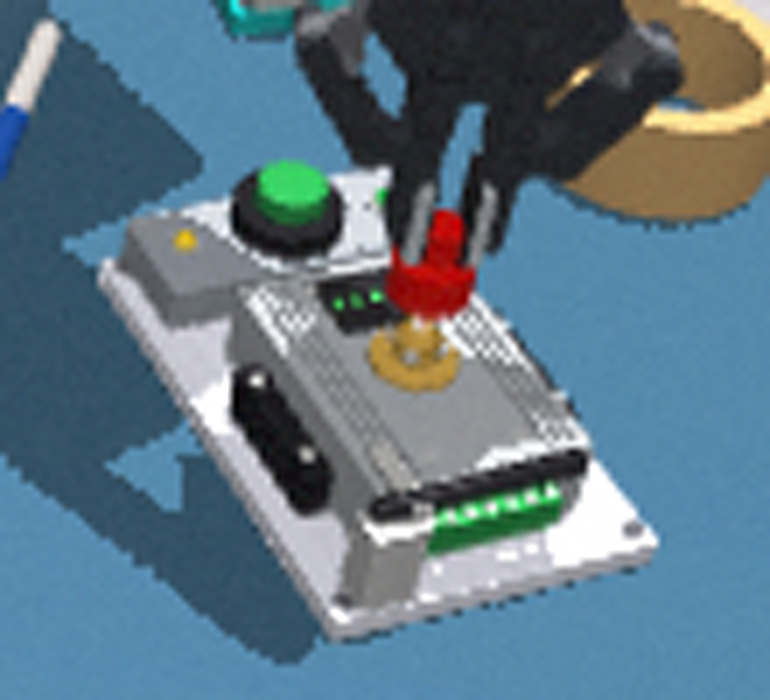

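```bash
python3 - <<'E'
from h import *
s=load('s1')
for nm,p in (('flange',[.5598,.264,.052]),('flange_top',[.5577,.2625,.052])): 
    for dz in (0,.0145,.0302,.0482,.0632):
        u,v=proj(s,[p[0],p[1],.052+dz]); print(nm,dz,round((u-370)*7),round((v-200)*7))
E
```

```text
flange 0 410 355
flange 0.0145 417 326
flange 0.0302 425 293
flange 0.0482 434 255
flange 0.0632 442 223
flange_top 0 403 352
flange_top 0.0145 410 323
flange_top 0.0302 418 291
flange_top 0.0482 427 253
flange_top 0.0632 435 220
```

The scene view shows the cap above the connector on the same axis, within about 1 mm. I descend onto it.

Emit:
{"name": "servo_tool", "arguments": {
  "motion": [
    [0,0,8,0.001,0.001,0,-1],
    [0,0,6,0,0,0,-1],
    [0,0,2,0,0,0,-1],
    [0,0,0,0,0,0,-1]
  ],
  "grip_force": 80
}}

```text
t: 8.87
tcp_pos: [0.558, 0.2644, 0.0833]
tool_rot: [0.216, 0.976, 0.0, 0.0]
force: [-0.0, -0.2, -1.4]
finger_gap: 0.148
```

```bash
python3 - <<'E'
from h import *
tell([.5577,.2642,.0707]); print(manip.sense()['ft_torque'])
E
```

```text
t 8.87 tcp [0.558  0.2644 0.0833] F [-0.02 -0.22 -1.38] gap 0.148 q [ 0.26  0.71  1.57  0.    0.87 -0.87]
level rotvec [ 0.0004  0.0004 -0.    ] x yaw 2.7065
delta mm [ 0.2 -0.3 12.6]
[-0.03309318  0.01415816  0.02398851]
```

Emit:
{"name": "servo_tool", "arguments": {
  "motion": [
    [0,0,4,0,0,0,-1],
    [0,0,2,0,0,0,-1],
    [0,0,0,0,0,0,-1]
  ]
}}

```text
t: 9.12
tcp_pos: [0.5584, 0.2649, 0.0776]
tool_rot: [0.216, 0.976, 0.001, 0.0]
force: [-1.8, -0.3, 4.5]
finger_gap: 0.14
```

```bash
python3 - <<'E'
from h import *
s=snap('wrist','w11');tell([.5577,.2642,.0707]); crop('w11',200,170,440,350,3.3,'w11c')
E
```

```text
t 9.17 tcp [0.5584 0.2648 0.0776] F [-0.25  0.48  2.49] gap 0.146 q [ 0.26  0.72  1.57  0.    0.85 -0.87]
level rotvec [ 0.0015  0.0005 -0.    ] x yaw 2.7061
delta mm [ 0.4 -0.9  6.9]
```

View pics/w11c.png

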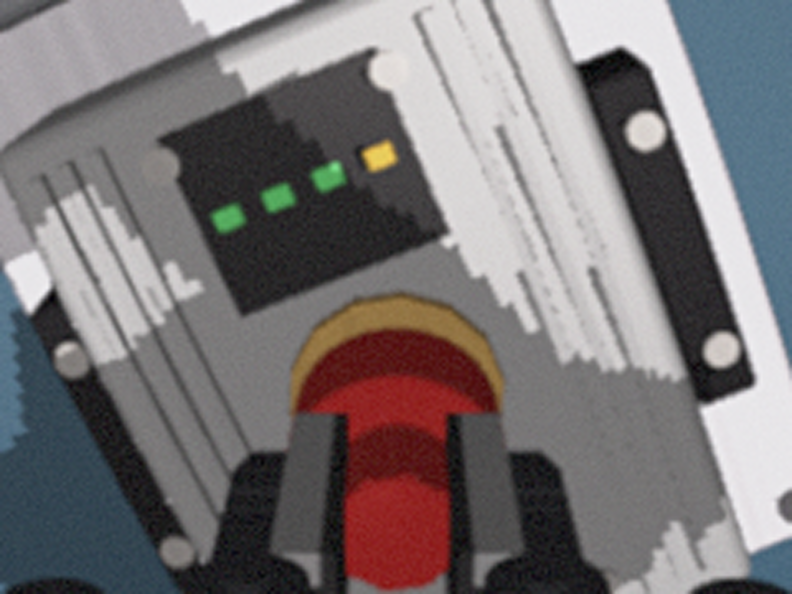

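The cap sits centred over the flange and the lip has just met the balls, as expected at z 0.0776. I press on.

Emit:
{"name": "servo_tool", "arguments": {
  "motion": [
    [0,0,3,0,0,0,-1],
    [0,0,3,0,0,0,-1],
    [0,0,3,0,0,0,-1],
    [0,0,3,0,0,0,-1]
  ]
}}

```text
t: 9.5
tcp_pos: [0.5584, 0.2649, 0.0704]
tool_rot: [0.216, 0.976, 0.001, 0.001]
force: [-7.3, -1.9, 33.0]
finger_gap: 0.141
```

```bash
python3 - <<'E'
from h import *
tell([.5577,.2642,.0707])
E
```

```text
t 9.5 tcp [0.5584 0.2649 0.0704] F [-7.3  -1.94 32.98] gap 0.141 q [ 0.26  0.73  1.57  0.    0.84 -0.87]
level rotvec [ 0.0017  0.0013 -0.    ] x yaw 2.7066
delta mm [ 0.4 -1.  -0.3]
```

It reads 33 N at TCP z 0.0704, which matches the expected home of 0.0707. I hold a steady push.

Emit:
{"name": "servo_tool", "arguments": {
  "motion": [
    [0,0,2,0,0,0,-1],
    [0,0,2,0,0,0,-1],
    [0,0,2,0,0,0,-1],
    [0,0,2,0,0,0,-1],
    [0,0,2,0,0,0,-1],
    [0,0,2,0,0,0,-1]
  ]
}}

```text
t: 10.0
tcp_pos: [0.5584, 0.2649, 0.0705]
tool_rot: [0.215, 0.977, 0.001, 0.002]
force: [-3.0, -1.6, 14.2]
finger_gap: 0.147
```

```bash
python3 - <<'E'
from h import *
tell([.5577,.2642,.0707])
s=snap('wrist','w12'); s2=snap('scene','s2'); tell()
crop('w12',200,170,440,350,3.3,'w12c');crop('s2',370,200,480,300,7,'s2c')
E
```

```text
t 10.0 tcp [0.5584 0.2649 0.0705] F [-2.98 -1.59 14.24] gap 0.147 q [ 0.26  0.73  1.57 -0.    0.84 -0.87]
level rotvec [ 0.0022  0.0037 -0.    ] x yaw 2.7078
delta mm [ 0.3 -0.9 -0.2]
t 10.1 tcp [0.5584 0.2649 0.0705] F [-3.23 -1.24 14.39] gap 0.146 q [ 0.26  0.73  1.57 -0.    0.84 -0.87]
level rotvec [ 0.0022  0.0038 -0.    ] x yaw 2.7078
```

View pics/w12c.png

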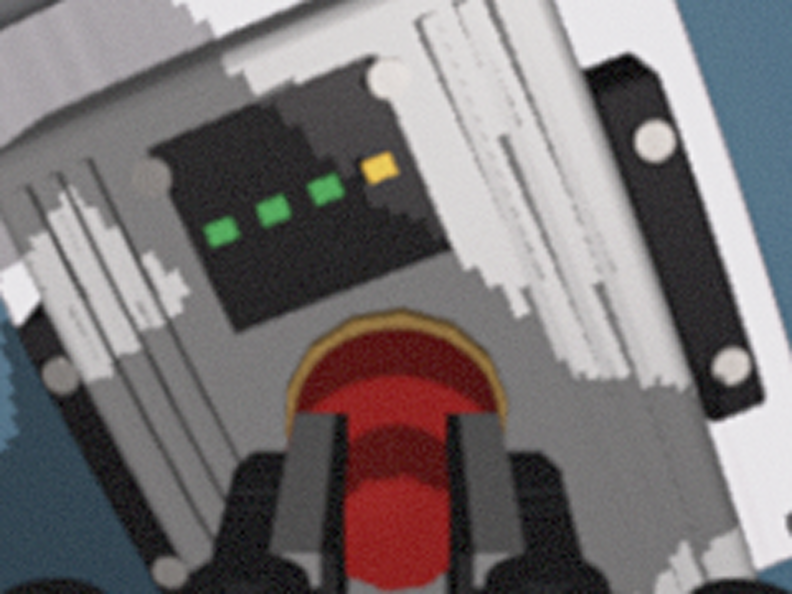

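View pics/s2c.png

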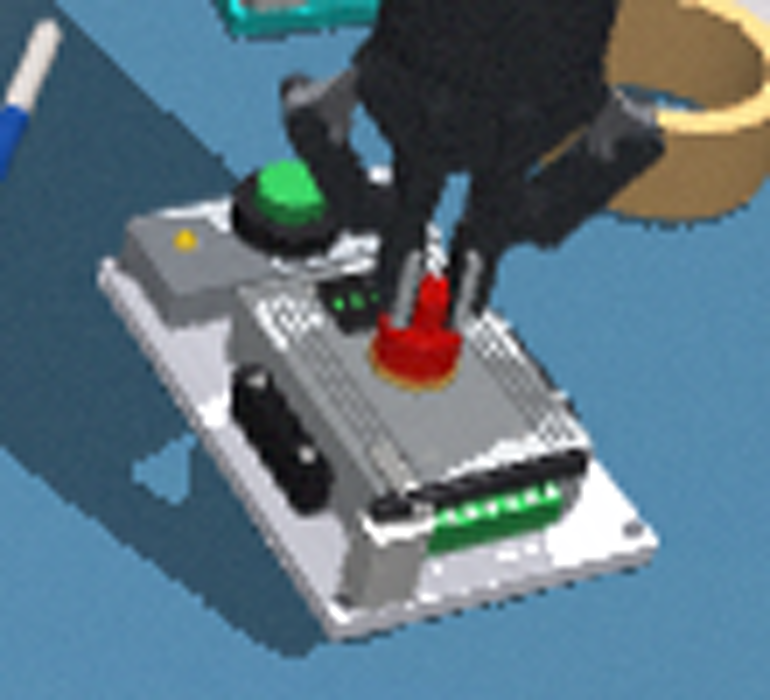

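The cap sits home on the flange, with only a thin brass ring showing around the skirt, and the push is steady at 14 N. I raise the push slightly and check that it holds.

Emit:
{"name": "servo_tool", "arguments": {
  "motion": [
    [0,0,3,0.002,0.003,0,-1],
    [0,0,3,0.001,0.001,0,-1],
    [0,0,3,0,0,0,-1],
    [0,0,3,0,0,0,-1],
    [0,0,3,0,0,0,-1],
    [0,0,3,0,0,0,-1]
  ]
}}

```text
t: 10.6
tcp_pos: [0.5584, 0.2649, 0.0705]
tool_rot: [0.215, 0.977, -0.0, 0.002]
force: [-5.0, -2.0, 19.2]
finger_gap: 0.148
```

```bash
python3 - <<'E'
from h import *
tell()
for i in range(4): snap('wrist','w13')
tell()
s=snap('top','top2'); tell(); crop('top2',100,100,500,300,2,'top2c')
E
```

```text
t 10.6 tcp [0.5584 0.2649 0.0705] F [-5.02 -2.05 19.18] gap 0.148 q [ 0.26  0.73  1.57 -0.    0.84 -0.87]
level rotvec [ 0.0003  0.0032 -0.    ] x yaw 2.7088
t 10.8 tcp [0.5584 0.2649 0.0704] F [-5.41 -1.09 19.96] gap 0.147 q [ 0.26  0.73  1.57 -0.    0.84 -0.87]
level rotvec [ 0.0003  0.0032 -0.    ] x yaw 2.7088
t 10.85 tcp [0.5584 0.265  0.0705] F [-5.63 -1.19 19.05] gap 0.145 q [ 0.26  0.73  1.57 -0.    0.84 -0.87]
level rotvec [ 0.0004  0.0032 -0.    ] x yaw 2.7088
```

View pics/top2c.png

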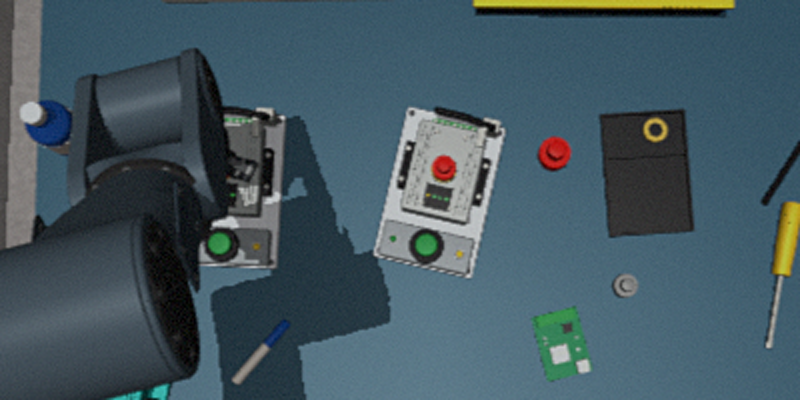

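The top view shows the tray empty apart from the nut, every visible bystander in place, and nest_a's button clear at crop (221,244). The push holds steady at about 19 N, so I hand in.

```bash
python3 - <<'E'
from station import manip
print(manip.sign_off())
E
```

```text
the job is handed in; nothing more can be done
None
```

I pressed nest_a's start button down, let it come back up, then snapped the red tray cap onto the bare connector. I handed in with the fingers still pushing on it; sign-off gives no verdict.

- **Button:** it bottomed out at 26 N with the TCP at z 0.0497 m, against an expected 0.050 m. The pictures show it back up afterwards. I judged both from force, height and pictures, since the joint value is not readable.
- **Cap:** it went over the snap balls and stopped at TCP z 0.0705 m, against an expected home of 0.0707 m. The push then held steady at about 19 N, with the tool tilted about 0.003 rad. The pictures show the cap centred on the flange.
- **Everything else:** nest_b's button was not touched, and the bystanders visible in the last top view looked unmoved. The arm hid the tape there; it looked in place in the scene view.
- **Disagreements:** the top and wrist cameras differed by about 2 to 3 mm on positions. For the fit I used the cap-to-connector offset from the wrist camera alone. A sideways force of about 5 N remained during the final push.

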